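# Right the toppled slide carrier and hang it on the drain rail

### The job

The slide carrier with the blue grip has toppled onto its back in the enamel tray: stand it up on its foot in the tray and let go of it. Then take it by its blue grip, hook it over the drain rail on the clear stretch, a hand's width or more from the blue tape band, and slide it along the rail until it hangs centred on the blue band. Leave the other hanging carrier and the rest of the bench as they are.

Things in the scene. Friction and masses are not known exactly. Their poses are not given: they have to be found in the camera images.
- carrier_mid (a point): Centre of the toppled slide carrier's white body, 42 mm above its foot. Axes: z foot to grip, y the 52 mm width, x the 40 mm depth, towards the hook's mouth. Body: x +-20, y +-26, z +-42 mm from here, flat firm sides. Carrier: one rigid piece, 167 mm tall, 0.2-0.33 kg. Starts flat on its back (-x face down, mouth up), z level, roughly to the robot's left. Stands alone on its flat foot.
- grip_mid (a point): Centre of the carrier's blue grip, at its top: a plate 10 mm thick (x), 84 mm wide (y), 34 mm high (z); axes as the carrier's. 107.5 mm from the body's centre along the carrier's z, on its middle line. The hook's roof is directly under the plate.
- hook_seat (a point): Where the rail's centre line lies in the carrier's steel hook when fully hung: on the carrier's middle line, 81.6 mm from the body's centre along z, 25.9 mm below the grip's centre. Hook strip 44 mm wide (y): strap at x = -13..-10 mm, roof 6 mm above this point (sloped both ways: the rail centres itself), lip at x = 10..15 mm reaching 14 mm below this point. Axes as the carrier's.
- hook_window (a point): Middle of the open window under the hook's lip, 26 mm below hook_seat. It is 24 mm high (lip's end to body's top). The rail goes in here from the carrier's +x side, up to the middle line, and then the carrier is lowered onto it. Axes as the carrier's.
- blue_mark (a point): Centre of the blue tape band (16 mm wide) on the drain rail, on the rail's centre line, 215 mm above the bench. y runs along the rail, z up, x level across the rail, away from the robot. The band is flush and does not hinder sliding.
- stand: Drain rail stand, fixed to the bench: a straight bare round steel rail, 12 mm thick, level, centre line 215 mm above the bench and directly above the body's origin, along the body's y, from y = -238 to 238 mm, with a post at each end (y = -250 and 250) on a flat pan 80 mm (x) by 540 mm (y), 14 mm high. Origin: underside centre on the bench; axes as the blue mark's. Bands of blue (about the middle), white and red tape mark places on the rail.
- hung_seat (a point): Rail centre line in the hook of the other carrier, of the same shape but with a red grip, which hangs loose on the rail at the red band, 103 to 165 mm from the blue one, to the left or the right of it. It is 52 mm wide (its grip 84 mm) along the rail. The rail's other half is the clear stretch.
- tray: White enamel tray with dark blue rim, fixed to the bench, 200 (x) x 340 (y) mm outside, rim 24 mm high, flat floor 3 mm above the bench, walls 3 mm. Origin: underside centre.
- dish: Small glass dish, 60 mm across, 12 mm high, loose in the left end of the tray. Origin: underside centre.
- tube_rack: Red microtube rack, 100 x 200 x 45 mm, loose on the bench to the left. Origin: underside centre.
- bottle: White reagent bottle with blue label, 58 mm across, 115 mm tall, loose. Origin: underside centre.
- mortar: White mortar, 96 mm across, with its pestle, 95 mm tall, loose. Origin: underside centre.
- stain_jar: Amber staining jar with black cap, 67 mm across, 99 mm tall, loose, to the right of the stand. Origin: underside centre.

How it is judged:
By the outcome, as a careful person would: the job done as asked, in the order asked, and still so for the second after the job is handed in, with the robot touching nothing.
It also fails if it takes over 72 s, if anything falls off the work surface, if the arm or the gripper's body presses on something with over 40 N, if the wrist force passes 120 N, or if a joint passes its speed limit or range.

### The arm

A 6-joint arm with a two-finger parallel gripper is mounted at the origin on the work surface. World frame = base frame: x ahead of the robot, y to its left, z up, the work surface at z = 0. Lengths are in m, angles in rad, forces in N, time in s.
With the tool pointing down it reaches from about 0.3 to 0.775 m from the base axis. Payload 14.6 kg.
Tool frame: the origin (TCP) lies at the very end of the fingers, on their centre line; the grasp point (between the pads) lies 19 mm behind it; z points along the fingers, y is the line along which they close (so a half turn about z gives the same grasp; the last joint's range is limited). The gripper opens to 94 mm and grips with 3 to 60 N. Pads are 16 mm wide; open, the fingers measure 119 mm over their backs; the gripper's body (75 mm by 177 mm) begins 78 mm behind the grasp point.
Start: joints at [1.157, 0.3, 1.521, -0, 1.321, -0.067], TCP at [0.187, 0.517, 0.205] pointing down, gripper open.
Joint ranges: [-3.03, 3.03], [-0.79, 2.21], [0.23, 2.52], [-1.04, 4.18], [0, 3.07], [-2.55, 2.55]. Speed limits (rad/s): [2.22, 2.22, 2.57, 3.14, 3.14, 3.14].

### API

Orientations are given as [roll, pitch, yaw] about the fixed x, y, z axes, in that order (R = Rz(yaw) Ry(pitch) Rx(roll)).
In Python, from station import ctrl gives the robot as it stands.
- The arm moves only by the shell command python3 -m pendant 'ROWS' [OPENING] [FORCE]. ROWS is JSON, a list of rows, each a list of 2 entries, a list of its own where there are three numbers: the shift along the world's x, y, z in cm, then the turn about the world's z in rad. A call has 1 to 20 rows; each row shifts and turns the commanded pose from where the row before left it; what a row does not reach is not made up. A row lasts 1/12 s, in which the tool goes at most 41.7 mm and 7.16 degrees, less where a joint would pass 70% of its speed; a pose out of reach is approached as far as the arm can. A call is refused whole if a number of a shift passes 4.17 or a number of a turn 0.125, either way. A call with a gripper value outside its range is refused whole. OPENING is the opening, from 0 (shut) to 1 (fully open), set as the call begins (- or left out, the last holds). The fingers move at their own pace and stop on an object; FORCE is the grip in N (left out, the last holds). Time passes only in rows, so rows that do not move let the fingers close. It gives the time, the measured TCP pose, the force, the opening and the grip force at its end, in the units of the state.
- ctrl.get_obs(): the state, without advancing time (a new reading comes with each control period).
- ctrl.camera(name): name is "scene" or "top"; returns a dict with "color" (480x640x3 uint8, red, green, blue), "intrinsics" (3x3 intrinsics, pixels), "camera_from_world" (4x4, takes a point from world to camera coordinates). Camera axes: x right, y down, z forward; pixel columns grow to the right and rows downward; lengths in m; the calibration is good to about 2 mm. A picture is of the moment at which its call begins. There is no depth.
- ctrl.hand_in(): hands the job in; it is judged then, once.
The state is a dict: "time_s": time; "qpos": joint angles; "joint_vel": joint speeds; "tau": joint torques, N m; "ee_pos": TCP position; "eef_rot": TCP orientation; "force": force on the tool from outside, world axes, zero at the start; "moment": the same for the moment, N m; "grip_width": finger opening in m; "grip_force": force on a finger pad.
Only numpy, scipy, OpenCV 4.12 (cv2) and the standard library are available. Lean on these libraries where they do the work, as an engineer would, in place of code of your own. Each camera call takes 0.05 s, during which the arm holds its last target. There are 200 camera calls.

## Working session

There is one attempt and no reset: what is moved stays moved. The work goes in short steps, Python scripts to look and compute and a shell command to move; the robot and the scene stay as the last step left them, time stands still between calls to the robot, and variables do not carry over. Pictures are saved under pics/ and viewed, at most 12 in all, crops included, and the job is handed in when it is done.

```bash
ls; mkdir -p pics; python3 - <<'E'
from station import ctrl
import cv2,numpy as np
np.set_printoptions(precision=4,suppress=True)
for n in("scene","top"):
    c=ctrl.camera(n);cv2.imwrite(f"pics/{n}0.png",c["color"][:,:,::-1]);print(c["intrinsics"],c["camera_from_world"])
print(ctrl.get_obs())
E
```

```text
pics
[[531.8783   0.     321.1519]
 [  0.     531.8783 236.1186]
 [  0.       0.       1.    ]] [[-0.5303  0.8478 -0.0035  0.2669]
 [ 0.6454  0.401  -0.6501 -0.2723]
 [-0.5497 -0.347  -0.7598  1.693 ]
 [ 0.      0.      0.      1.    ]]
[[434.5446   0.     315.9835]
 [  0.     434.5446 243.209 ]
 [  0.       0.       1.    ]] [[ 0.0028 -1.      0.0025  0.0203]
 [-0.9914 -0.0031 -0.131   0.5544]
 [ 0.131  -0.0021 -0.9914  1.3122]
 [ 0.      0.      0.      1.    ]]
{'time_s': 0.1, 'qpos': array([ 1.1574,  0.3004,  1.5215,  0.    ,  1.3207, -0.0666]), 'joint_vel': array([-0.0012,  0.    , -0.0005, -0.0003, -0.0008, -0.0006]), 'tau': array([  0.0013, -53.2641, -35.3282,   0.0709,   0.0235,  -0.0001]), 'ee_pos': array([0.1868, 0.517 , 0.205 ]), 'eef_rot': array([-3.1406, -0.0001,  2.7948]), 'force': array([-0.7233,  0.4961, -0.6104]), 'moment': array([-0.0079, -0.0107,  0.0395]), 'grip_force': 0.0, 'grip_width': 0.09393909357928823}
```

View pics/scene0.png

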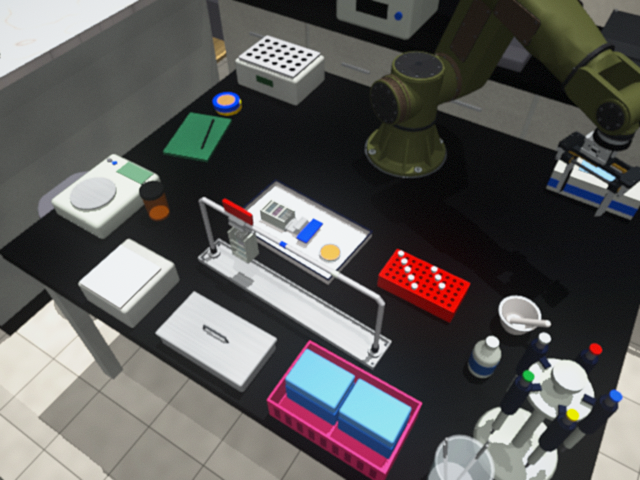

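View pics/top0.png

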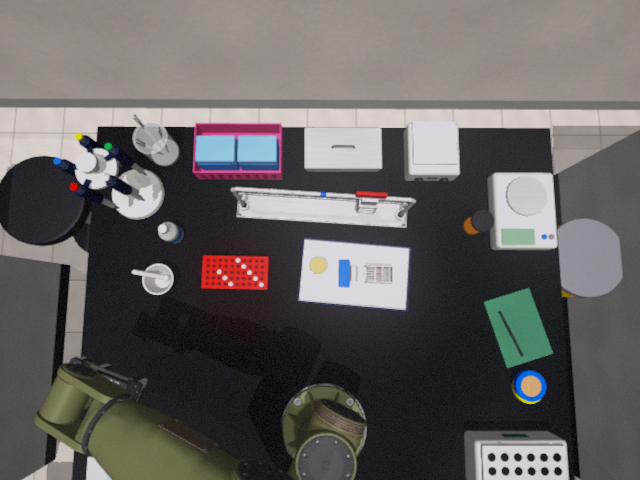

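The scene view shows the carrier on its back in the tray with its blue grip near (310,230), the red carrier at (240,225) and the blue band at (283,245). In the top view the blue grip is at (344,273), the body at (378,273), the blue band at (323,194), the red grip at (371,195) and the dish at (318,265). The clear stretch is therefore to the left (+y).

```bash
cat > h.py <<'E'
from station import ctrl
import cv2,numpy as np
np.set_printoptions(precision=4,suppress=True)
def cam(n):
    c=ctrl.camera(n);return c["color"][:,:,::-1].copy(),c["intrinsics"],c["camera_from_world"]
def ray(K,T,uv):
    d=T[:3,:3].T@np.linalg.inv(K)@np.array([uv[0],uv[1],1.]);o=-T[:3,:3].T@T[:3,3];return o,d
def atz(K,T,uv,z):
    o,d=ray(K,T,uv);return o+d*(z-o[2])/d[2]
def proj(K,T,p):
    q=T[:3,:3]@np.asarray(p,float)+T[:3,3];q=K@q;return q[:2]/q[2]
def blobs(im,col,amin=8):
    h=cv2.cvtColor(im,cv2.COLOR_BGR2HSV)
    m=cv2.inRange(h,(105,150,60),(125,255,255)) if col=="b" else cv2.inRange(h,(0,170,80),(6,255,255))|cv2.inRange(h,(174,170,80),(180,255,255))
    n,l,s,c=cv2.connectedComponentsWithStats(m)
    return [(c[i],s[i],cv2.minAreaRect(np.argwhere(l==i)[:,::-1].astype(np.float32))) for i in range(1,n) if s[i][4]>=amin]
def crop(im,x,y,w,h,f,name):
    cv2.imwrite(name,cv2.resize(im[y:y+h,x:x+w],None,fx=f,fy=f,interpolation=cv2.INTER_CUBIC))
E
python3 - <<'E'
from h import *
for n,box in(("top",(225,170,200,150)),("scene",(190,170,200,150))):
    im,K,T=cam(n)
    crop(im,*box,4,f"pics/{n}1.png")
    for col in"br":
        for c,s,r in blobs(im,col):
            if box[0]<c[0]<box[0]+200 and box[1]<c[1]<box[1]+150: print(n,col,c,s,r,"z.023",atz(K,T,c,.023),"z.215",atz(K,T,c,.215))
E
```

```text
top b [323. 194.] [321 192   5   5  25] ((323.0, 194.0), (4.0, 4.0), 90.0) z.023 [0.7141 0.     0.023 ] z.215 [0.6663 0.0035 0.215 ]
top b [343.685  272.7441] [339 260  11  26 254] ((344.0, 272.5), (25.0, 10.0), 90.0) z.023 [ 0.4638 -0.0645  0.023 ] z.215 [ 0.4515 -0.0518  0.215 ]
top r [371.4  193.32] [356 191  32   6 125] ((371.509765625, 193.3443603515625), (31.126768112182617, 3.992210626602173), 3.5763344764709473) z.023 [ 0.7169 -0.1541  0.023 ] z.215 [ 0.6687 -0.1287  0.215 ]
top r [233.9795 271.6803] [ 201  255   68   35 2049] ((234.5, 272.0), (34.0, 67.0), 90.0) z.023 [0.4661 0.2764 0.023 ] z.215 [0.4535 0.2406 0.215 ]
scene b [308.8502 230.5052] [297 219  25  24 287] ((308.85394287109375, 230.30972290039062), (11.476795196533203, 27.186832427978516), 41.18592834472656) z.023 [ 0.4619 -0.0652  0.023 ] z.215 [0.6007 0.0294 0.215 ]
scene b [282.5909 243.9545] [280 242   6   6  22] ((282.7691955566406, 243.84613037109375), (5.547001838684082, 3.882901668548584), 33.6900634765625) z.023 [ 0.5386 -0.0987  0.023 ] z.215 [0.6639 0.0018 0.215 ]
scene r [236.7853 210.1534] [222 198  30  26 326] ((236.9940643310547, 210.1216583251953), (37.041961669921875, 10.349959373474121), 29.357755661010742) z.023 [ 0.505  -0.2785  0.023 ] z.215 [ 0.6362 -0.1462  0.215 ]
```

View pics/top1.png

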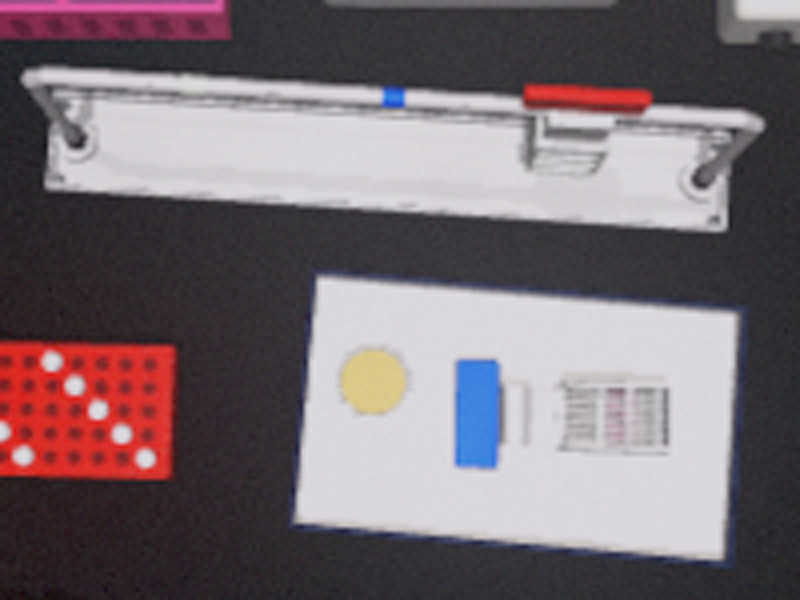

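View pics/scene1.png

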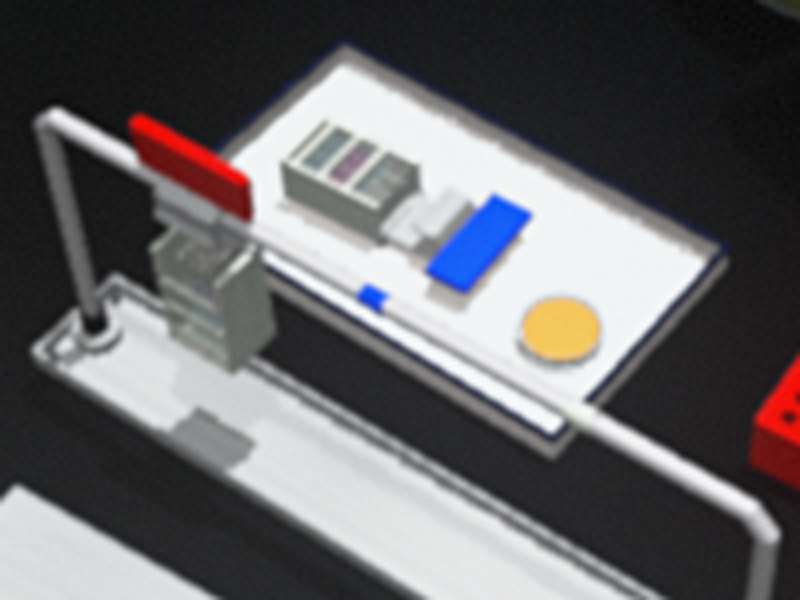

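The top crop shows the carrier axis aligned with world y, with the grip end at +y. The rail yaw is about -3.6°, and the foot is about 47 mm from the right tray wall, so I'll shift the carrier left while raising it. Next I move above the grip.

```bash
python3 -m pendant '[[[1.53,-3.23,0],-0.068],[[1.53,-3.23,0],-0.068],[[1.53,-3.23,0],-0.068],[[1.53,-3.23,0],-0.068],[[1.53,-3.23,0],-0.068],[[1.53,-3.23,0],-0.068],[[1.53,-3.23,0],-0.068],[[1.53,-3.23,0],-0.068],[[1.53,-3.23,0],-0.068],[[1.53,-3.23,0],-0.068],[[1.53,-3.23,0],-0.068],[[1.53,-3.23,0],-0.068],[[1.53,-3.23,0],-0.068],[[1.53,-3.23,0],-0.068],[[1.53,-3.23,0],-0.068],[[1.53,-3.23,0],-0.068],[[1.53,-3.23,0],-0.068],[[1.53,-3.23,0],-0.068],[[0,0,0],0],[[0,0,0],0]]' 1 10
python3 - <<'E'
from h import *
t=np.radians(np.linspace(7.62,97.62,17));r=.1508
a=np.c_[r*np.cos(t),r*np.sin(t)]*100; a[:,0]+=np.minimum(np.arange(17)/8,1)*2.5
print(np.diff(a,axis=0).round(2).tolist())
K=np.array([[434.5446,0,315.9835],[0,434.5446,243.209],[0,0,1]])
T=ctrl.camera("top")["camera_from_world"]
f=lambda u,v,z:atz(K,T,(225+u/4,170+v/4),z)
print("tray",[f(u,v,.024) for u,v in((317,274),(742,310),(728,563),(293,524))])
print("body",f(616,414,.043),"foot",f(671,414,.043),"grip",f(477,413,.028))
print("rail",f(60,74,.221),f(740,119,.221),f(394,97,.221))
E
```

```text
time_s: 1.87
ee_pos: [0.4623, -0.0652, 0.2049]
eef_rot: [-3.14, -0.0, 1.569]
force: [-0.2, -0.0, -0.3]
grip_width: 0.0941
grip_force: 0.0
[[0.04, 1.46], [-0.1, 1.42], [-0.23, 1.38], [-0.37, 1.31], [-0.49, 1.24], [-0.61, 1.16], [-0.72, 1.06], [-0.82, 0.96], [-1.22, 0.84], [-1.3, 0.72], [-1.36, 0.59], [-1.41, 0.45], [-1.45, 0.31], [-1.47, 0.17], [-1.48, 0.02], [-1.47, -0.12]]
tray [array([0.5707, 0.0587, 0.024 ]), array([ 0.5433, -0.274 ,  0.024 ]), array([ 0.3476, -0.2582,  0.024 ]), array([0.3764, 0.076 , 0.024 ])]
body [ 0.4605 -0.1713  0.043 ] foot [ 0.4606 -0.2134  0.043 ] grip [ 0.4619 -0.0659  0.028 ]
rail [0.6793 0.2293 0.221 ] [ 0.6496 -0.2324  0.221 ] [0.6641 0.0023 0.221 ]
```

```bash
python3 -m pendant '[[[0,0,-2.5],0],[[0,0,-2.5],0],[[0,0,-2.5],0],[[0,0,-2.5],0],[[0,0,-2.5],0],[[0,0,-2],0],[[0,0,-2],0],[[0,0,0],0],[[0,0,0],0]]' 1 10
python3 - <<'E'
from h import *
im,K,T=cam("top"); im2,_,_=cam("scene")
crop(np.hstack([im[225:325,300:433],im2[170:270,230:363]]),0,0,266,100,3,"pics/a.png")
E
```

```text
time_s: 2.67
ee_pos: [0.4619, -0.0632, 0.0406]
eef_rot: [-3.14, -0.0, 1.573]
force: [-0.2, 0.9, 0.2]
grip_width: 0.0941
grip_force: 0.0
```

View pics/a.png

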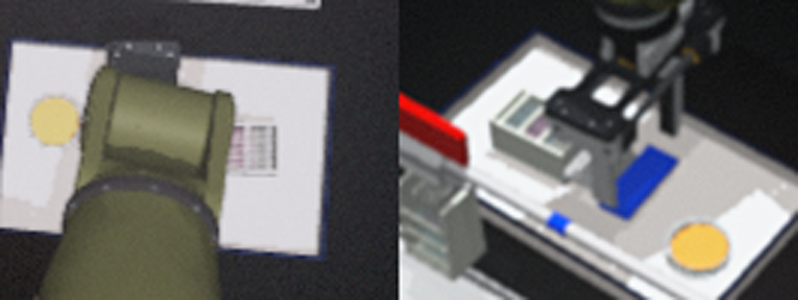

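The left half shows the tool over the grip. In the right half the fingers straddle the blue plate at about (615,205) and (670,130). Next is a slow descent.

```bash
python3 -m pendant '[[[0,0,-0.6],0],[[0,0,-0.6],0],[[0,0,-0.4],0],[[0,0,-0.4],0],[[0,0,0],0]]' 1 10
```

```text
time_s: 3.18
ee_pos: [0.4619, -0.0641, 0.0197]
eef_rot: [-3.14, -0.0, 1.571]
force: [-0.6, 0.6, 0.1]
grip_width: 0.094
grip_force: 0.0
```

No contact, and the tips are past the plate top. Now I go down to 6 mm and close.

```bash
python3 -m pendant '[[[0,0,-0.5],0],[[0,0,-0.4],0],[[0,0,-0.4],0],[[0,0,0],0]]' 1 10; python3 -m pendant '[[[0,0,0],0],[[0,0,0],0],[[0,0,0],0],[[0,0,0],0],[[0,0,0],0],[[0,0,0],0]]' 0.8 10
```

```text
time_s: 3.52
ee_pos: [0.4619, -0.0641, 0.0066]
eef_rot: [-3.14, -0.0, 1.571]
force: [0.0, -0.9, 0.1]
grip_width: 0.094
grip_force: 0.0
time_s: 4.02
ee_pos: [0.4624, -0.0642, 0.0075]
eef_rot: [3.141, 0.0, 1.571]
force: [0.5, -0.9, -0.4]
grip_width: 0.084
grip_force: 10.0
```

```bash
python3 -m pendant '[[[0,0.02,0.73],0],[[0,0.02,0.73],0],[[0,-0.05,0.71],0],[[0,-0.05,0.71],0],[[0,-0.12,0.69],0],[[0,-0.12,0.69],0],[[0,-0.18,0.66],0],[[0,-0.18,0.66],0],[[0,-0.25,0.62],0],[[0,-0.25,0.62],0],[[0,-0.3,0.58],0],[[0,-0.3,0.58],0],[[0,-0.36,0.53],0],[[0,-0.36,0.53],0],[[0,-0.41,0.48],0],[[0,-0.41,0.48],0],[[0,0,0],0],[[0,0,0],0]]'
python3 - <<'E'
from h import *
im,K,T=cam("top"); im2,_,_=cam("scene")
crop(np.hstack([im[225:325,300:433],im2[150:250,230:363]]),0,0,266,100,3,"pics/b.png")
E
```

```text
time_s: 5.52
ee_pos: [0.4626, -0.0973, 0.1078]
eef_rot: [3.141, 0.0, 1.57]
force: [0.3, 2.3, 2.9]
grip_width: 0.0839
grip_force: 10.0
```

View pics/b.png

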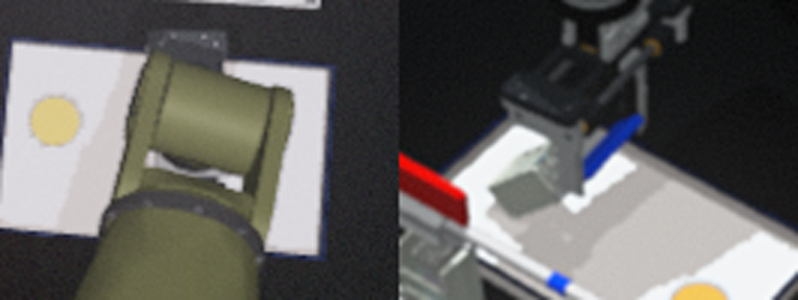

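The carrier is now tilted about 45° (right half, body at (525,175), grip at (610,150)). I'll continue the arc.

```bash
python3 -m pendant '[[[0,-0.61,0.42],0],[[0,-0.61,0.42],0],[[0,-0.65,0.36],0],[[0,-0.65,0.36],0],[[0,-0.68,0.3],0],[[0,-0.68,0.3],0],[[0,-0.7,0.23],0],[[0,-0.7,0.23],0],[[0,-0.72,0.16],0],[[0,-0.72,0.16],0],[[0,-0.73,0.1],0],[[0,-0.73,0.1],0],[[0,-0.73,0.06],0],[[0,-0.73,0.06],0],[[0,-0.73,0.04],0],[[0,-0.73,0.03],0],[[0,0,0],0],[[0,0,0],0],[[0,0,0],0]]'
python3 - <<'E'
from h import *
im,K,T=cam("top"); im2,_,_=cam("scene")
crop(np.hstack([im[225:325,300:433],im2[150:250,230:363]]),0,0,266,100,3,"pics/c.png")
E
```

```text
time_s: 7.2
ee_pos: [0.4632, -0.2086, 0.1419]
eef_rot: [3.139, 0.001, 1.571]
force: [1.4, 3.9, 7.4]
grip_width: 0.0839
grip_force: 10.0
```

View pics/c.png

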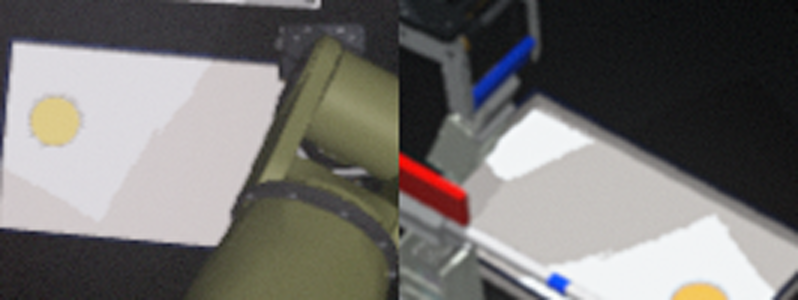

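```bash
cat >> h.py <<'E'
def plate_fit(n,c0,w):  # best tilt (about world x, e=+y at 0) and shift of plate, w unit width axis
    im,K,T=cam(n);h=cv2.cvtColor(im,cv2.COLOR_BGR2HSV);m=cv2.inRange(h,(105,130,40),(125,255,255))
    u,v=proj(K,T,c0).astype(int);win=np.zeros_like(m);win[max(v-35,0):v+35,u-40:u+40]=1;m=(m>0)&(win>0)
    res=[]
    for tilt in range(30,131,3):
        a=np.radians(tilt);p=np.cross([0,0,1],w)  # p: horizontal
        zc=np.array([0,1,0])*np.cos(a)+np.array([0,0,1])*np.sin(a) if abs(w[0])>.7 else None
        xc=np.cross(w,zc)
        for dy in np.arange(-.02,.021,.005):
         for dz in np.arange(-.012,.013,.004):
            c=c0+np.array([0,dy,dz])
            P=np.array([proj(K,T,c+i*.042*w+j*.017*zc+k*.005*xc) for i in(-1,1) for j in(-1,1) for k in(-1,1)])
            q=np.zeros(m.shape,np.uint8);cv2.fillConvexPoly(q,cv2.convexHull((P*8).round().astype(np.int32)),1,shift=3)
            q=q>0;res.append(((m&~q).sum()*3+(q&~m).sum(),tilt,round(dy,3),round(dz,3)))
    return m.sum(),sorted(res)[:6]
E
python3 - <<'E'
from h import *
o=ctrl.get_obs();print(o["force"],o["moment"])
print(plate_fit("scene",np.array([.463,-.2086,.163]),np.array([1.,0,0])))
E
```

```text
[1.8022 2.9707 6.4878] [ 0.4679 -0.1072 -0.0373]
(np.int64(176), [(np.int64(51), 63, np.float64(0.01), np.float64(0.008)), (np.int64(52), 60, np.float64(0.01), np.float64(0.008)), (np.int64(53), 66, np.float64(0.01), np.float64(0.008)), (np.int64(55), 63, np.float64(0.005), np.float64(0.0)), (np.int64(66), 66, np.float64(0.005), np.float64(0.0)), (np.int64(70), 45, np.float64(0.01), np.float64(0.008))])
```

The plate is tilted only about 60° and the force is upward, so the foot has caught on the right rim. I'll lift clear, move left and let it hang.

```bash
python3 -m pendant '[[[0,0.3,0.6],0],[[0,0.3,0.6],0],[[0,0.3,0.6],0],[[0,0.3,0.6],0],[[0,0.3,0.6],0],[[0,0.3,0.6],0],[[0,0.3,0.5],0],[[0,0.3,0.5],0],[[0,0.5,0],0],[[0,0.5,0],0],[[0,0.5,0],0],[[0,0.5,0],0],[[0,0.3,0],0],[[0,0.3,0],0],[[0,0,0],0],[[0,0,0],0],[[0,0,0],0]]' - 7
python3 - <<'E'
from h import *
o=ctrl.get_obs();print(o["force"],o["moment"])
print(plate_fit("scene",o["ee_pos"]+[0,0,.021],np.array([1.,0,0])))
print(plate_fit("top",o["ee_pos"]+[0,0,.021],np.array([1.,0,0])))
E
```

```text
time_s: 8.77
ee_pos: [0.4623, -0.1583, 0.1867]
eef_rot: [-3.142, 0.0, 1.571]
force: [0.6, -0.3, -2.9]
grip_width: 0.0839
grip_force: 7.0
[ 0.6217 -0.2758 -2.8691] [-0.0461  0.0889  0.0184]
(np.int64(235), [(np.int64(62), 75, np.float64(0.005), np.float64(0.0)), (np.int64(63), 69, np.float64(0.01), np.float64(0.008)), (np.int64(63), 78, np.float64(0.005), np.float64(0.0)), (np.int64(68), 72, np.float64(0.01), np.float64(0.008)), (np.int64(74), 75, np.float64(0.01), np.float64(0.008)), (np.int64(89), 78, np.float64(0.015), np.float64(0.012))])
(np.int64(0), [(np.int64(152), 81, np.float64(-0.01), np.float64(-0.004)), (np.int64(152), 81, np.float64(0.0), np.float64(-0.008)), (np.int64(154), 81, np.float64(0.0), np.float64(0.004)), (np.int64(155), 81, np.float64(0.0), np.float64(-0.012)), (np.int64(155), 81, np.float64(0.005), np.float64(-0.012)), (np.int64(155), 81, np.float64(0.01), np.float64(-0.012))])
```

```bash
python3 -m pendant '[[[0,0,-1],0],[[0,0,-1],0],[[0,0,-1],0],[[0,0,-1],0],[[0,0,-0.8],0],[[0,0,-0.4],0],[[0,0,0],0]]' - 6
python3 -m pendant '[[[0,-0.4,0],0],[[0,-0.4,0],0],[[0,-0.4,-0.05],0],[[0,-0.4,-0.05],0],[[0,-0.4,-0.05],0],[[0,-0.4,-0.05],0],[[0,-0.4,0],0],[[0,-0.4,0],0],[[0,-0.4,0],0],[[0,0,0],0],[[0,0,0],0]]'
python3 - <<'E'
from h import *
o=ctrl.get_obs();print(o["force"],o["moment"])
print(plate_fit("scene",o["ee_pos"]+[0,0,.021],np.array([1.,0,0])))
E
```

```text
time_s: 9.45
ee_pos: [0.4622, -0.1581, 0.1339]
eef_rot: [-3.141, -0.0, 1.571]
force: [0.1, 0.7, -2.4]
grip_width: 0.0842
grip_force: 6.0
time_s: 10.37
ee_pos: [0.4625, -0.1945, 0.1329]
eef_rot: [3.141, 0.0, 1.57]
force: [0.4, -0.9, 3.6]
grip_width: 0.0844
grip_force: 6.0
[ 0.3541 -0.9309  3.6158] [-0.3118  0.0871 -0.0002]
(np.int64(263), [(np.int64(74), 84, np.float64(0.01), np.float64(0.008)), (np.int64(76), 81, np.float64(0.005), np.float64(0.004)), (np.int64(76), 87, np.float64(0.01), np.float64(0.008)), (np.int64(87), 78, np.float64(0.005), np.float64(0.004)), (np.int64(87), 87, np.float64(0.005), np.float64(0.004)), (np.int64(89), 90, np.float64(0.005), np.float64(0.004))])
```

It now leans about 6°, which is inside the self-righting range. I'll ease the grip, jog slightly and release.

```bash
python3 -m pendant '[[[0,-0.3,0],0],[[0,-0.3,0],0],[[0,-0.3,0],0],[[0,-0.3,0],0],[[0,0,0],0],[[0,0,0],0],[[0,0,0],0]]' - 3
python3 - <<'E'
from h import *
o=ctrl.get_obs();print(o["force"],o["moment"])
print(plate_fit("scene",o["ee_pos"]+[0,0,.021],np.array([1.,0,0])))
E
```

```text
time_s: 11.0
ee_pos: [0.4622, -0.2061, 0.1326]
eef_rot: [-3.141, -0.0, 1.571]
force: [-0.3, -0.2, -1.7]
grip_width: 0.0836
grip_force: 3.0
[-0.2969 -0.2098 -1.7261] [-0.0597  0.0185 -0.0421]
(np.int64(288), [(np.int64(77), 84, np.float64(0.005), np.float64(0.004)), (np.int64(81), 84, np.float64(0.01), np.float64(0.012)), (np.int64(81), 87, np.float64(0.01), np.float64(0.012)), (np.int64(88), 93, np.float64(0.005), np.float64(0.004)), (np.int64(88), 96, np.float64(0.005), np.float64(0.004)), (np.int64(89), 81, np.float64(0.005), np.float64(0.004))])
```

```bash
python3 -m pendant '[[[0,0,0],0],[[0,0,0],0],[[0,0,0],0],[[0,0,0],0],[[0,0,0],0],[[0,0,0],0],[[0,0,0],0]]' 1
python3 - <<'E'
from h import *
o=ctrl.get_obs();print(o["force"],o["moment"])
print(plate_fit("scene",o["ee_pos"]+[0,0,.021],np.array([1.,0,0])))
E
```

```text
time_s: 11.63
ee_pos: [0.4623, -0.2062, 0.1328]
eef_rot: [3.142, 0.0, 1.571]
force: [0.3, 0.0, 0.4]
grip_width: 0.0941
grip_force: 0.0
[0.258  0.0352 0.4335] [-0.0309  0.0222 -0.0396]
(np.int64(300), [(np.int64(69), 81, np.float64(0.005), np.float64(0.004)), (np.int64(69), 84, np.float64(0.005), np.float64(0.004)), (np.int64(80), 93, np.float64(0.005), np.float64(0.004)), (np.int64(81), 84, np.float64(0.01), np.float64(0.012)), (np.int64(82), 96, np.float64(0.005), np.float64(0.004)), (np.int64(86), 87, np.float64(0.005), np.float64(0.004))])
```

```bash
python3 -m pendant '[[[0,0,0.3],0],[[0,0,0.5],0],[[0,0,1],0],[[0,0,1],0],[[0,0,1.2],0],[[0,0,1.5],0],[[0,0,1.5],0],[[0,0,1.5],0],[[0,0,1.5],0],[[0,0,0],0],[[0,0,0],0]]' 1
python3 - <<'E'
from h import *
o=ctrl.get_obs();print(plate_fit("scene",np.array([.462,-.206,.153]),np.array([1.,0,0])))
im,K,T=cam("top"); im2,_,_=cam("scene")
crop(np.hstack([im[200:325,300:440],im2[130:255,210:350]]),0,0,280,125,2.8,"pics/d.png")
for c,s,r in blobs(im2,"b"): print(c,s,r)
E
```

```text
time_s: 12.6
ee_pos: [0.4625, -0.2063, 0.2336]
eef_rot: [3.14, 0.001, 1.571]
force: [0.4, -0.6, -1.0]
grip_width: 0.0942
grip_force: 0.0
(np.int64(329), [(np.int64(41), 90, np.float64(0.005), np.float64(0.004)), (np.int64(41), 93, np.float64(0.005), np.float64(0.004)), (np.int64(44), 96, np.float64(0.005), np.float64(0.004)), (np.int64(45), 99, np.float64(0.005), np.float64(0.004)), (np.int64(67), 93, np.float64(0.005), np.float64(0.008)), (np.int64(68), 81, np.float64(0.005), np.float64(0.008))])
[398.0426  15.4255] [395  12   7   8  47] ((398.0, 15.5), (7.0, 6.0), 90.0)
[605.7204  85.4566] [ 576   67   64   44 1395] ((610.7579345703125, 87.2229232788086), (65.12398529052734, 28.893829345703125), 16.389541625976562)
[225.5658 101.8882] [212  91  28  21 304] ((225.5, 101.0), (20.0, 27.0), 90.0)
[263.6643 175.7937] [253 162  22  29 286] ((264.0000305175781, 176.00001525878906), (9.899495124816895, 32.526912689208984), 45.0)
[591.7752 196.6369] [547 178  91  38 694] ((591.8721923828125, 196.72625732421875), (93.21041107177734, 7.945526123046875), 19.98310661315918)
[282.5417 243.9167] [280 241   6   7  24] ((282.6922607421875, 243.96151733398438), (5.547001838684082, 4.160251617431641), 33.6900634765625)
[481.5375 368.7437] [471 360  25  15 160] ((482.3230895996094, 368.31536865234375), (23.768268585205078, 11.138635635375977), 15.255120277404785)
[343.6293 420.0006] [ 286  381  123   77 1670] ((346.58526611328125, 405.2124938964844), (124.55475616455078, 47.01331329345703), 31.263729095458984)
[614.7131 395.4508] [609 389  13  14 122] ((614.5000610351562, 395.5), (12.727920532226562, 9.899494171142578), 45.0)
```

View pics/d.png

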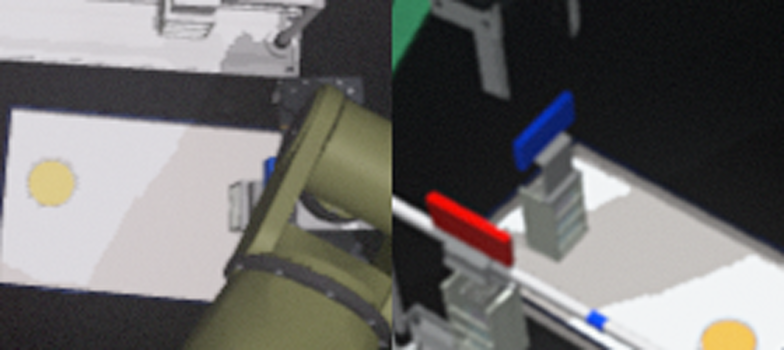

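The carrier stands upright on its foot in the tray, with its blue grip at crop (545,130). Its strap side faces +y, so the mouth faces -y. Now I turn the tool by -90° and refine the grip position.

```bash
python3 -m pendant '[[[0,0,0],-0.1208],[[0,0,0],-0.1208],[[0,0,0],-0.1208],[[0,0,0],-0.1208],[[0,0,0],-0.1208],[[0,0,0],-0.1208],[[0,0,0],-0.1208],[[0,0,0],-0.1208],[[0,0,0],-0.1208],[[0,0,0],-0.1208],[[0,0,0],-0.1208],[[0,0,0],-0.1208],[[0,0,0],-0.1208],[[0,0,0],0],[[0,0,0],0]]' 1
python3 - <<'E'
from h import *
from scipy.optimize import minimize
print(ctrl.get_obs()["qpos"])
im,K,T=cam("scene");m=cv2.inRange(cv2.cvtColor(im,cv2.COLOR_BGR2HSV),(105,130,40),(125,255,255))
m[:150]=0;m[200:]=0;m[:,:240]=0;m[:,290:]=0
m=(cv2.GaussianBlur(m,(0,0),1)/255.)
def f(p):
    w=np.array([np.cos(p[2]/10),np.sin(p[2]/10),0]);x=np.array([-w[1],w[0],0]);c=np.array([p[0],p[1],.1525])
    P=np.array([proj(K,T,c+i*.042*w+[0,0,j*.017]+k*.005*x) for i in(-1,1) for j in(-1,1) for k in(-1,1)])
    q=np.zeros(m.shape,np.uint8);cv2.fillConvexPoly(q,cv2.convexHull((P*256).round().astype(np.int32)),255,cv2.LINE_AA,shift=8)
    return ((cv2.GaussianBlur(q,(0,0),1)/255.-m)**2).sum()
r=minimize(f,[.462,-.203,0],method="Nelder-Mead",options=dict(initial_simplex=[[.462,-.203,0],[.468,-.203,0],[.462,-.195,0],[.462,-.203,1]]))
print(r.x,r.fun)
E
```

```text
time_s: 14.0
ee_pos: [0.4622, -0.2061, 0.2322]
eef_rot: [-3.141, 0.001, 0.004]
force: [-0.7, 0.3, 0.0]
grip_width: 0.0943
grip_force: 0.0
[-0.4918  0.1815  1.6048  0.      1.3563  1.0748]
[ 0.4575 -0.2058  0.2041] 5.748019992310649
```

```bash
python3 -m pendant '[[[0,0,-1.5],0],[[0,0,-1.5],0],[[0,0,-1.5],0],[[0,0,-1.5],0],[[0,0,-1],0],[[0,0,-1],0],[[0,0,-0.7],0],[[0,0,-0.4],0],[[0,0,0],0]]' 1 && python3 -m pendant '[[[0,0,0],0],[[0,0,0],0],[[0,0,0],0],[[0,0,0],0],[[0,0,0],0],[[0,0,0],0],[[0,0,0],0],[[0,0,0],0],[[0,0,0],0],[[0,0,0],0],[[0,0,0],0],[[0,0,0],0]]' 0 5
```

```text
time_s: 14.8
ee_pos: [0.4622, -0.2061, 0.1412]
eef_rot: [-3.141, 0.001, 0.001]
force: [-0.3, 0.4, -0.8]
grip_width: 0.0941
grip_force: 0.0
time_s: 15.8
ee_pos: [0.4623, -0.2061, 0.1417]
eef_rot: [-3.142, 0.0, 0.0]
force: [0.1, 0.9, -0.1]
grip_width: 0.0172
grip_force: 0.1
```

```bash
python3 -m pendant '[[[0,0,0],0],[[0,0,0],0],[[0,0,0],0],[[0,0,0],0]]' 0 8;python3 -m pendant '[[[0,0,0],0],[[0,0,0],0],[[0,0,0],0],[[0,0,0],0]]' 0 25
```

```text
time_s: 16.13
ee_pos: [0.4622, -0.2061, 0.1415]
eef_rot: [-3.141, 0.0, 0.0]
force: [-0.0, -0.1, -3.4]
grip_width: 0.0099
grip_force: 8.0
time_s: 16.47
ee_pos: [0.4623, -0.2061, 0.1417]
eef_rot: [-3.142, 0.0, 0.0]
force: [0.2, 0.6, -2.7]
grip_width: 0.0099
grip_force: 25.0
```

```bash
python3 -m pendant '[[[0,0,0.5],0],[[0,0,1],0],[[0,0,1.5],0],[[0,0,1.5],0],[[0,0,1.5],0],[[0,0,1.5],0],[[0,0,1.5],0],[[0,0,1.5],0],[[0,0,0.9],0],[[0,0,0],0]]' && python3 -m pendant '[[[0.73,1.88,0],0.0837],[[0.73,1.88,0],0.0837],[[0.73,1.88,0],0.0837],[[0.73,1.88,0],0.0837],[[0.73,1.88,0],0.0837],[[0.73,1.88,0],0.0837],[[0.73,1.88,0],0.0837],[[0.73,1.88,0],0.0837],[[0.73,1.88,0],0.0837],[[0.73,1.88,0],0.0837],[[0.73,1.88,0],0.0837],[[0.73,1.88,0],0.0837],[[0.73,1.88,0],0.0837],[[0.73,1.88,0],0.0837],[[0.73,1.88,0],0.0837],[[0.73,1.88,0],0.0837],[[0.73,1.88,0],0.0837],[[0.73,1.88,0],0.0837],[[0,0,0],0],[[0,0,0],0]]'
python3 - <<'E'
from h import *
im,K,T=cam("top"); im2,K2,T2=cam("scene")
crop(np.hstack([im[150:275,220:360],im2[140:265,260:400]]),0,0,280,125,2.8,"pics/e.png")
E
```

```text
time_s: 17.3
ee_pos: [0.4629, -0.2065, 0.2582]
eef_rot: [3.14, -0.003, 0.0]
force: [1.0, 0.1, -2.5]
grip_width: 0.01
grip_force: 25.0
time_s: 18.97
ee_pos: [0.5935, 0.1328, 0.2546]
eef_rot: [-3.14, 0.0, 1.507]
force: [0.5, -0.3, -3.4]
grip_width: 0.01
grip_force: 25.0
```

View pics/e.png

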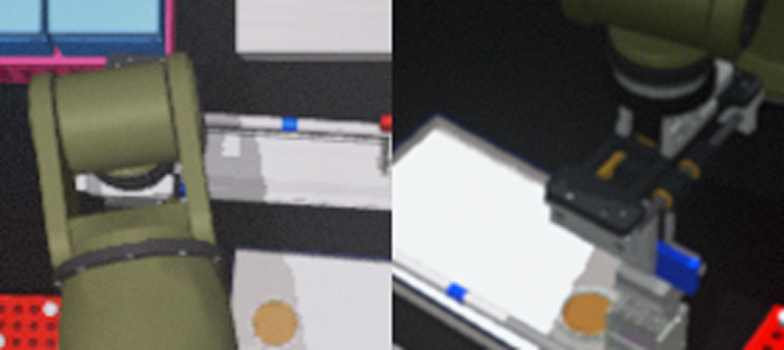

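The right half shows the carrier held upright behind the rail at about (650,300), with the hook towards the rail. Now I advance along the rail normal.

```bash
python3 -m pendant '[[[0.5,-0.03,0],0],[[0.5,-0.03,0],0],[[0.5,-0.03,0],0],[[0.5,-0.03,0],0],[[0.5,-0.03,0],0],[[0.5,-0.04,0],0],[[0.5,-0.03,0],0],[[0.5,-0.03,0],0],[[0.5,-0.03,0],0],[[0.5,-0.03,0],0],[[0.4,-0.03,0],0],[[0.4,-0.03,0],0],[[0.4,-0.03,0],0],[[0,0,0],0],[[0,0,0],0]]' && python3 -m pendant '[[[0.3,-0.02,0],0],[[0.3,-0.02,0],0],[[0.3,-0.02,0],0],[[0.3,-0.02,0],0],[[0.3,-0.02,0],0],[[0.3,-0.02,0],0],[[0,0,0],0],[[0,0,0],0]]'
```

```text
time_s: 20.32
ee_pos: [0.6558, 0.1282, 0.2556]
eef_rot: [-3.141, 0.0, 1.507]
force: [-0.2, -0.4, -2.9]
grip_width: 0.0099
grip_force: 25.0
time_s: 20.98
ee_pos: [0.6738, 0.127, 0.2555]
eef_rot: [-3.141, -0.0, 1.507]
force: [0.1, 0.7, -2.4]
grip_width: 0.0096
grip_force: 25.0
```

```bash
python3 -m pendant '[[[0,0,-0.3],0],[[0,0,-0.3],0],[[0,0,-0.3],0],[[0,0,-0.3],0],[[0,0,-0.3],0],[[0,0,-0.3],0],[[0,0,0],0],[[0,0,0],0]]' && python3 -m pendant '[[[0,0,-0.2],0],[[0,0,-0.2],0],[[0,0,-0.15],0],[[0,0,0],0],[[0,0,0],0]]'
```

```text
time_s: 21.65
ee_pos: [0.6737, 0.127, 0.2376]
eef_rot: [-3.141, 0.0, 1.507]
force: [0.5, -1.0, -2.6]
grip_width: 0.0102
grip_force: 25.0
time_s: 22.07
ee_pos: [0.6737, 0.1271, 0.2322]
eef_rot: [-3.141, 0.0, 1.507]
force: [-0.2, 0.0, -2.1]
grip_width: 0.0097
grip_force: 25.0
```

```bash
python3 -m pendant '[[[0,0,-0.1],0],[[0,0,-0.1],0],[[0,0,0],0],[[0,0,0],0]]'; python3 -m pendant '[[[0,0,-0.1],0],[[0,0,0],0],[[0,0,0],0]]'
```

```text
time_s: 22.4
ee_pos: [0.6738, 0.1271, 0.2304]
eef_rot: [3.141, -0.0, 1.507]
force: [0.3, -0.1, -1.7]
grip_width: 0.0098
grip_force: 25.0
time_s: 22.65
ee_pos: [0.674, 0.1271, 0.2302]
eef_rot: [3.14, -0.0, 1.507]
force: [-0.3, -0.4, 4.8]
grip_width: 0.0097
grip_force: 25.0
```

The hook is seated, with about 7 N on the rail. I lighten the load and slide towards the blue band.

```bash
python3 -m pendant '[[[0,0,0.07],0],[[-0.038,-0.6,0],0],[[-0.038,-0.6,0],0],[[-0.038,-0.6,0],0],[[-0.038,-0.6,0],0],[[-0.038,-0.6,0],0],[[-0.038,-0.6,0],0],[[-0.038,-0.6,0],0],[[-0.038,-0.6,0],0],[[-0.038,-0.6,0],0],[[-0.038,-0.6,0],0],[[0,0,0],0]]'; python3 -m pendant '[[[-0.038,-0.6,0],0],[[-0.038,-0.6,0],0],[[-0.038,-0.6,0],0],[[-0.038,-0.6,0],0],[[-0.038,-0.6,0],0],[[-0.038,-0.6,0],0],[[-0.038,-0.6,0],0],[[-0.038,-0.6,0],0],[[0,0,0],0],[[0,0,0],0]]'
python3 - <<'E'
from h import *
im2,K,T=cam("scene")
crop(im2,220,150,140,110,5,"pics/f.png")
m=cv2.inRange(cv2.cvtColor(im2,cv2.COLOR_BGR2HSV),(105,130,40),(125,255,255))
n,l,s,c=cv2.connectedComponentsWithStats(m)
for i in range(1,n):
    if 240<c[i][0]<340 and 150<c[i][1]<300 and s[i][4]>5: print(c[i],s[i])
y=np.array([.0642,.998,0])
for p in([.665,.0025,.215],):
    p=np.array(p); print("band",proj(K,T,p), "grip there",proj(K,T,p+[0,0,.0259]),[proj(K,T,p+[0,0,.0259]+i*.042*y) for i in(-1,1)])
E
```

```text
time_s: 23.65
ee_pos: [0.67, 0.0653, 0.2302]
eef_rot: [3.141, 0.001, 1.506]
force: [1.9, -2.3, 5.0]
grip_width: 0.01
grip_force: 25.0
time_s: 24.48
ee_pos: [0.6669, 0.0175, 0.2303]
eef_rot: [3.141, 0.001, 1.506]
force: [2.9, -3.3, 5.1]
grip_width: 0.01
grip_force: 25.0
[276.7727 235.3636] [275 232   4   8  22]
[295.977  243.1724] [289 233  15  20 174]
band [282.5784 244.4192] grip there [281.8725 236.7303] [array([266.7704, 228.2128]), array([297.4039, 245.4899])]
```

View pics/f.png

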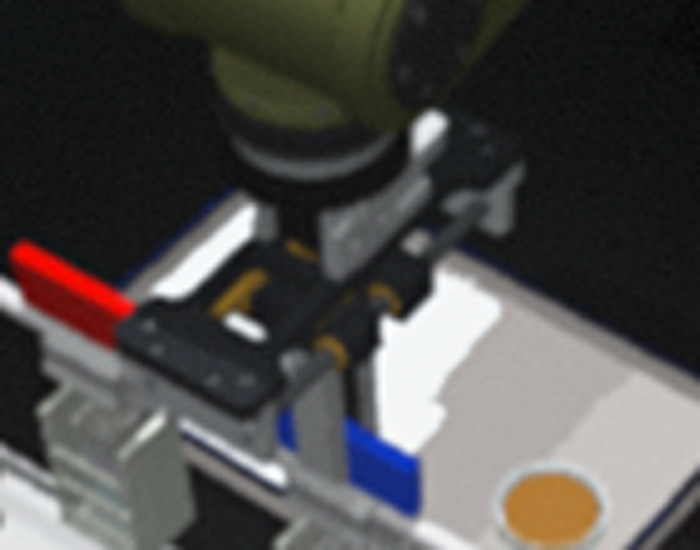

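The blue grip is at (275–304, 232–253) px, with its left end partly hidden behind the gripper. I'll locate it from the right end.

```bash
cat >> h.py <<'E'
def edges(K,T,p,s,y=np.array([.0642,.998,0])):
    x=np.array([y[1],-y[0],0]);c=np.asarray(p)+[0,0,.0259]+s*y
    P=np.array([proj(K,T,c+i*.042*y+[0,0,j*.017]+k*.005*x) for i in(-1,1) for j in(-1,1) for k in(-1,1)])
    return P[:,0].min(),P[:,0].max(),P[:,1].min(),P[:,1].max()
E
python3 - <<'E'
from h import *
im,K,T=cam("scene")
for s in(0,.005,.01,.015,.02,.025): print(s,np.array(edges(K,T,[.665,.0025,.215],s)))
E
```

```text
0 [264.6468 299.1126 221.5962 252.0171]
0.005 [266.4433 300.9683 222.5958 253.0779]
0.01 [268.2459 302.8302 223.5987 254.1423]
0.015 [270.0545 304.6984 224.605  255.2103]
0.02 [271.8692 306.5729 225.6146 256.2818]
0.025 [273.69   308.4536 226.6276 257.357 ]
```

```bash
python3 -m pendant '[[[-0.02,-0.3,0],0],[[-0.02,-0.3,0],0],[[-0.02,-0.3,0],0],[[-0.02,-0.3,0],0],[[0,0,0.04],0],[[0,0,0],0],[[0,0,0],0]]'; python3 -m pendant '[[[0,0,0],0],[[0,0,0],0],[[0,0,0],0],[[0,0,0],0]]' 0.3; python3 -m pendant '[[[0,0,0.5],0],[[0,0,1],0],[[0,0,1.5],0],[[0,0,1.5],0],[[0,0,1.5],0],[[0,0,1.5],0],[[-1,0,1.5],0],[[-2,0,1],0],[[-3,0,1],0],[[-3,0,1],0],[[-3,0,1],0],[[-3,0,0],0],[[-3,0,0],0],[[-3,0,0],0],[[0,0,0],0],[[0,0,0],0]]'
python3 - <<'E'
from h import *
im,K,T=cam("scene");im0=cv2.imread("pics/scene0.png")
h=lambda i:cv2.inRange(cv2.cvtColor(i,cv2.COLOR_BGR2HSV),(105,130,40),(125,255,255))
for c,s,r in blobs(im,"b"):
    if 240<c[0]<340 and 200<c[1]<300: print("scene b",c,s)
print(np.array(edges(K,T,[.665,.0025,.215],0)))
it,Kt,Tt=cam("top")
for col in"br":
  for c,s,r in blobs(it,col):
    if 290<c[0]<400 and 180<c[1]<205: print("top",col,c,s,r,atz(Kt,Tt,c,.258))
  for c,s,r in blobs(im,col):
    if col=="r" and 200<c[0]<260: print("scene r",c,s)
print("band on rail top px",323.0, "plate expected",proj(Kt,Tt,[.665,.0025,.258]), proj(Kt,Tt,[.665,.0025,.221]))
crop(np.hstack([it[150:275,290:430],im[160:285,210:350]]),0,0,280,125,2.8,"pics/g.png")
E
```

```text
time_s: 25.17
ee_pos: [0.6661, 0.0063, 0.2303]
eef_rot: [3.141, 0.001, 1.506]
force: [3.5, -2.0, 3.2]
grip_width: 0.0099
grip_force: 25.0
time_s: 25.5
ee_pos: [0.6658, 0.0071, 0.2299]
eef_rot: [-3.14, 0.0, 1.507]
force: [-0.2, 0.1, -0.3]
grip_width: 0.0277
grip_force: 0.0
time_s: 26.83
ee_pos: [0.4554, 0.0071, 0.3622]
eef_rot: [3.139, 0.0, 1.507]
force: [0.2, -0.8, -0.3]
grip_width: 0.0282
grip_force: 0.0
scene b [283.7759 236.2213] [269 223  31  27 357]
[264.6468 299.1126 221.5962 252.0171]
top b [323.1859 191.8269] [307 189  33   7 156] ((322.92413330078125, 191.71400451660156), (32.12481689453125, 5.426910877227783), 3.5763344764709473) [0.6614 0.0038 0.258 ]
top r [371.4094 193.3228] [356 191  32   6 127] ((371.5078125, 193.37548828125), (31.126768112182617, 4.054588794708252), 3.5763344764709473) [ 0.6578 -0.123   0.258 ]
scene r [236.7853 210.1534] [222 198  30  26 326]
band on rail top px 323.0 plate expected [323.6873 190.5069] [323.4142 193.9295]
```

View pics/g.png

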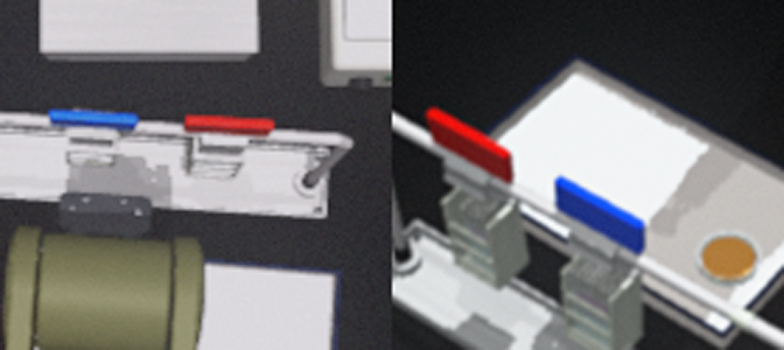

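The blue carrier hangs on the rail at the band, with its grip at crop-left (93,119) and crop-right (600,213). The red carrier hasn't moved. I'll check the centring with a silhouette fit in both views.

```bash
python3 - <<'E'
from h import *
from scipy.optimize import minimize
y=np.array([.0642,.998,0]);y/=np.linalg.norm(y);x=np.array([y[1],-y[0],0])
def fit(n,col,s0):
    im,K,T=cam(n);B=im.astype(int)
    d=B[:,:,0]-np.maximum(B[:,:,1]*.9,B[:,:,2]) if col=="b" else B[:,:,2]-np.maximum(B[:,:,1],B[:,:,0])
    m=np.clip((d-8)/40.,0,1)
    c0=np.array([.665,.0025,.2409])
    u,v=proj(K,T,c0+s0*y);w=np.zeros(m.shape);w[int(v)-25:int(v)+25,int(u)-28:int(u)+28]=1;m=cv2.GaussianBlur(m*w,(0,0),1)
    def f(p):
        c=c0+y*p[0]/100+x*p[1]/100
        P=np.array([proj(K,T,c+i*.042*y+[0,0,j*.017]+k*.005*x) for i in(-1,1) for j in(-1,1) for k in(-1,1)])
        q=np.zeros(m.shape,np.uint8);cv2.fillConvexPoly(q,cv2.convexHull((P*256).round().astype(np.int32)),255,cv2.LINE_AA,shift=8)
        return ((cv2.GaussianBlur(q,(0,0),1)/255.-m)**2).sum()
    a=[s0*100,0];r=minimize(f,a,method="Nelder-Mead",options=dict(initial_simplex=[a,[a[0]+.6,0],[a[0],.6]]));print(n,col,"along,across cm",r.x,r.fun)
fit("scene","b",0);fit("top","b",0);fit("scene","r",-.125);fit("top","r",-.125)
E
```

```text
scene b along,across cm [ 0.1466 -0.344 ] 19.82801727660498
top b along,across cm [ 0.1828 -0.0099] 12.260621457517837
scene r along,across cm [-12.9193  -0.1605] 20.790311220838518
top r along,across cm [-12.6837   0.3063] 13.459017196308452
```

Both views put the carrier about 1–1.5 mm from the band centre, so it is centred. The robot is clear, so I'm handing in.

```bash
python3 -c "
from station import ctrl
print(ctrl.hand_in())"
```

```text
the job is handed in; nothing more can be done
None
```

The blue-grip carrier was stood up on its foot in the tray and released, then hooked on the clear stretch about 125 mm from the blue band and slid along the rail. It now hangs within about 1.5 mm of the band's centre, the red carrier did not move, and the job was handed in at about 27 s with the arm clear. While being raised, the foot caught briefly on the tray's right rim (about 7 N) and I lifted it clear.

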